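# Earth clamp onto the bare patch of a painted plate

## Task

Get the green plate ready for welding: lift the orange edge guard off its top edge and stand it on the bench on its two legs, well clear of the plate. Then squeeze the sprung earth clamp open, lift it off its parking rail and let it close upright on the plate's top edge where the guard was, with the full width and height of its copper jaws on the bare metal patch. Leave the tape measure, the tin and the pliers where they are.

Things in the scene. Friction and masses are not known exactly. Their poses are not given: they have to be found in the camera images.
- work_plate: green painted steel plate, 6 mm thick (x), 180 mm long (y), 100 mm high, standing upright in two low dark feet that reach 34 mm to either side (24 mm high, 22 mm wide, at y = -70 and +70 mm); fixed. Origin: middle of its underside, on the bench; z up.
- bare_patch: the bare bright-steel patch on the plate, both faces: 44 mm along the top edge and 30 mm down from it. Origin: on the plate's top edge (100 mm above the bench), in the middle of the patch and of the plate's thickness; y along the edge, x across the plate, z up. At the start the edge guard covers it.
- edge_guard: orange plastic U-shaped edge guard that sits loosely over the plate's top edge, open side down: 19 mm wide (x), 50 mm long (y), 28 mm high, its slot 9 mm wide and 22 mm deep between two 5 mm legs. Origin: centre of its underside (level of the legs' ends); z up. About 40 g.
- parking_rail: upright aluminium strip on a dark base; the clamp is parked on its top edge. Strip 6 mm thick (x), 90 mm long (y), its top 80 mm above the bench; base 70 x 110 x 10 mm; two low blocks at its foot on the -x side. Fixed. Origin: centre of the underside, on the bench; z up.
- earth_clamp: sprung earth clamp, red V handles above, copper-faced jaws below (lead taken off), 170 g. Origin: midway between the jaws, at mid-height; z up to the handles, x across jaws and handles, y along the pivot and the edge it sits on. Jaws 22 mm wide (y), z -9 to +9 mm; throat free to z = +24, pivot at z = +34 mm. The frame belongs to the -x handle's half: tilts by half the opening when squeezed.
- clamp_grip (a point): point midway between the handles, 75 mm above the clamp's origin along z: squeeze here, along the clamp's x. Handles 20 mm wide (y), z +34 to +92 mm from the clamp's origin; over their outsides 32 mm at z = +60, 41 mm here, 52 mm at the top. About 10 N opens the jaws to a 24 mm gap, at a stop; the handles are then nearly parallel, 20 mm over their outsides. Axes as the clamp's.
- earth_clamp_jaw (a joint): opening of the clamp in rad: 0 when its jaws sit flat on a 6 mm plate, -0.16 when they touch each other, 0.52 squeezed fully open.
- tape_measure: yellow tape measure, 38 x 81 x 62 mm, standing on the bench; a bystander. Origin: centre of its underside.
- tin_of_pins: small red tin with a bright lid, 70 mm across, 44 mm high; a bystander. Origin: centre of its underside.
- pliers: combination pliers with blue handles, 50 x 186 x 13 mm, lying on the bench; a bystander. Origin: centre of the underside.
There are look-alikes about, which are no part of the job. There is more than one size of the earth_clamp; the job needs the larger. Of the things shaped like the edge_guard, the orange one is meant.

How it is judged:
On the way, in this order (a step that is already met when the one before it is completed fails the run):
1. the edge guard stands on the bench on its legs, released, at least 70 mm from the bare patch (height (world z) of edge_guard below 0.006 m and angle between edge_guard's own z axis and vertical below 0.2 rad and horizontal distance between edge_guard and bare_patch above 0.07 m and contact force between edge_guard and the fingers below 0.3 N), for 0.2 s.
2. the clamp is squeezed open and off its parking rail (value of joint earth_clamp_jaw above 0.15 rad and distance of earth_clamp from where it was at the start of the episode above 0.04 m and contact force between earth_clamp and parking_rail below 0.1 N), for 0.1 s.
At the end, for the whole second after the job is handed in: Clamp at rest, closed on the edge: jaw centre within 13 mm of mid-patch along the edge (5 mm across), 6.5 to 30 mm below it, upright within 0.25 rad, joint within 0.08 of 0, pressing on the plate. Guard at rest on its legs on the bench (tilt under 0.2 rad), over 70 mm from the patch (y of earth_clamp in the frame of bare_patch between -0.013 and 0.013 m and x of earth_clamp in the frame of bare_patch between -0.005 and 0.005 m and z of earth_clamp in the frame of bare_patch between -0.03 and -0.0065 m and angle between earth_clamp's own z axis and vertical below 0.25 rad and value of joint earth_clamp_jaw between -0.08 and 0.08 rad and contact force between earth_clamp and work_plate above 2 N and linear speed of each of earth_clamp, edge_guard below 0.02 m/s and height (world z) of edge_guard below 0.006 m and angle between edge_guard's own z axis and vertical below 0.2 rad and horizontal distance between edge_guard and bare_patch above 0.07 m); the robot touches nothing.
It fails at once if the tape measure is moved by more than 30 mm (distance of tape_measure from where it was at the start of the episode above 0.03 m).
It fails at once if the tin is moved by more than 30 mm (distance of tin_of_pins from where it was at the start of the episode above 0.03 m).
It fails at once if the pliers are moved by more than 30 mm (distance of pliers from where it was at the start of the episode above 0.03 m).
It also fails if it takes over 54 s, if anything falls off the work surface, if the arm or the gripper's body presses on something with over 40 N, if the wrist force passes 120 N, or if a joint passes its speed limit or range.

## Robot

A 7-joint arm with a two-finger parallel gripper is mounted at the origin on a cart in front of the work surface, level with it; the furniture and walls round the work are solid. World frame = base frame: x ahead of the robot, y to its left, z up, the work surface at z = 0. Lengths are in m, angles in rad, forces in N, time in s.
With the tool pointing down it reaches from about 0.35 to 0.9 m from the base axis. Payload 8.1 kg.
Tool frame: the origin (TCP) lies on the centre line of the jaws, within the pads' length; the fingertips stand 11 mm ahead of it and the grasp point (between the pads) lies 8 mm behind it (arm.nose_length is the distance from the TCP to the fingertips, in m); z points along the fingers, y is the line along which they close (so a half turn about z gives the same grasp; the last joint's range is limited). The gripper opens to 92 mm and grips with 3 to 60 N. Pads are 19 mm wide; open, the fingers measure 130 mm over their backs; the gripper's body (75 mm by 190 mm) begins 47 mm behind the grasp point.
Start: joints at [1.169, 0.434, 0.025, 1.573, -0.012, 1.134, -0.075], TCP at [0.184, -0.597, 0.238] pointing down, gripper open.
Joint ranges: [-2.62, 2.62], [-0.44, 2.09], [-1.27, 1.32], [0.08, 2.57], [-1.32, 4.46], [0.12, 2], [-2.74, 2.74]. Speed limits (rad/s): [2.22, 2.22, 3.01, 3.01, 3.14, 3.14, 3.14].

## Interface

Orientations are given as a rotation vector (axis times angle).
In Python, from cell import arm gives the robot as it stands.
- The arm moves only by the tool jog_arm, never from a script. Its argument "moves" is a list of rows, each a list of 4 numbers: the shift along the tool's x, y, z in m, then the turn about the tool's z in rad. In form: [[tx, ty, tz, spin], ...]. A call has 1 to 20 rows; each row is the pose to reach, as a shift and turn from the pose commanded when the call began, along the tool's axes at that moment; what a row does not reach only later rows make up. A row lasts 1/8 s, in which the tool goes at most 62.5 mm and 10.7 degrees, less where a joint would pass 70% of its speed; a pose out of reach is approached as far as the arm can. A call with a gripper value outside its range is refused whole. "hand" is the finger opening in m, from 0 to 0.0918, set as the call begins (left out, the last holds). The fingers move at their own pace and stop on an object; "newtons" is the grip in N (left out, the last holds). Time passes only in rows, so rows that repeat a pose let the fingers close. It gives the time, the measured TCP pose, the force, the opening and the grip force at its end, in the units of the state.
- arm.observe(): the state, without advancing time (a new reading comes with each control period).
- arm.get_image(name): name is "side" or "top" or "wrist"; returns a dict with "color" (480x640x3 uint8, red, green, blue), "z_map" (480x640 float32, m along the optical axis (not along the pixel's ray), 0 where there is no reading), "fx", "fy", "cx", "cy" (pixels), "rvec" (rotation vector, rad) and "tvec" (3), from world to camera coordinates, as OpenCV has them. Camera axes: x right, y down, z forward; pixel columns grow to the right and rows downward; lengths in m; the calibration is good to about 2 mm. A picture is of the moment at which its call begins.
- arm.sign_off(): hands the job in; it is judged then, once.
The state is a dict: "clock": time; "joints": joint angles; "dq": joint speeds; "joint_efforts": joint torques, N m; "position": TCP position; "ee_rot": TCP orientation; "force": force on the tool from outside, world axes, zero at the start; "ft_torque": the same for the moment, N m; "width": opening from 0.0 (shut) to 1.0 (fully open); "gripper_force": force on a finger pad.
Only numpy, scipy, OpenCV 4.12 (cv2) and the standard library are available. Lean on these libraries where they do the work, as an engineer would, in place of code of your own. Each camera call takes 0.05 s, during which the arm holds its last target. There are 200 camera calls.

## Working session

There is one attempt and no reset: what is moved stays moved. The work goes in short steps, Python scripts to look and compute and a tool call to move; the robot and the scene stay as the last step left them, time stands still between calls to the robot, and variables do not carry over. Pictures are saved under pics/ and viewed, at most 11 in all, crops included, and the job is handed in when it is done.

Besides the shell and the picture viewer there is one more tool, called after "Call:" as name([rows], argument=value, ...), one row to a line, values as JSON. jog_arm: Moves the arm, as the interface text tells. Its arguments: {"type":"object","properties":{"moves":{"type":"array"},"hand":{"type":"number"},"newtons":{"type":"number"}},"required":["moves"]}

```bash
mkdir -p pics; ls; cat > h.py <<'E'
import numpy as np, cv2
from scipy.spatial.transform import Rotation as R
from cell import arm
def world(im):
    z=im["z_map"]; v,u=np.mgrid[:z.shape[0],:z.shape[1]]
    P=np.dstack([(u-im["cx"])/im["fx"]*z,(v-im["cy"])/im["fy"]*z,z])
    M=R.from_rotvec(np.ravel(im["rvec"])).as_matrix()
    W=(P-np.ravel(im["tvec"]))@M
    W[z==0]=np.nan
    return W
def snap(cam,name):
    im=arm.get_image(cam); cv2.imwrite(f"pics/{name}.png",im["color"][...,::-1]); np.savez(f"pics/{name}.npz",W=world(im),**im); return im
E
python3 - <<'E'
from h import *
for c in("top","side"): snap(c,c+"0")
s=arm.observe(); print({k:np.round(v,3) for k,v in s.items()}, arm.nose_length)
print(R.from_rotvec(s["ee_rot"]).as_matrix().round(3))
E
```

```text
pics
{'clock': np.float64(0.1), 'joints': array([ 1.169,  0.435,  0.025,  1.574, -0.012,  1.134, -0.075]), 'dq': array([-0.   , -0.002, -0.001, -0.003, -0.   , -0.   , -0.001]), 'joint_efforts': array([ 4.0000e-03, -6.6913e+01,  9.8800e-01, -3.1515e+01, -6.1000e-02,
        3.7000e-02,  0.0000e+00]), 'position': array([ 0.184, -0.597,  0.237]), 'ee_rot': array([-3.105e+00, -4.670e-01,  1.000e-03]), 'force': array([-0.609, -0.325, -0.329]), 'ft_torque': array([0.014, 0.057, 0.029]), 'gripper_force': np.float64(0.0), 'width': np.float64(1.0)} 0.011
[[ 0.956  0.294 -0.001]
 [ 0.294 -0.956  0.001]
 [-0.    -0.001 -1.   ]]
```

View pics/top0.png

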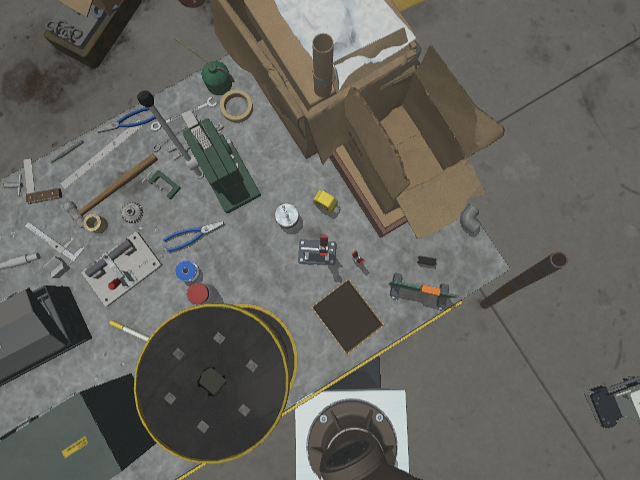

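View pics/side0.png

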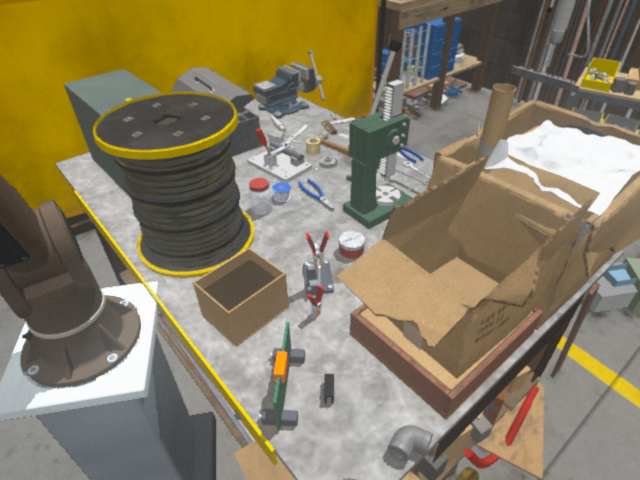

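Top view: the plate with its orange guard is at (422,292) and the guard at (436,290). The rail with the large clamp is at (318,250), the small clamp at (357,258) and the black look-alike guard at (427,261). The tape is at (325,200), the tin at (287,215) and the pliers at (195,237). An open box at (347,315) stands near the base. The side view agrees: guard (281,368), clamp (317,255).

```bash
python3 - <<'E'
from h import *
d=np.load("pics/top0.npz"); W=d["W"]; c=d["color"]
hsv=cv2.cvtColor(c,cv2.COLOR_RGB2HSV)
def st(n,m):
    P=W[m]; P=P[~np.isnan(P[:,0])]
    if len(P)<3: print(n,len(P)); return
    mu=P.mean(0); e=cv2.minAreaRect((P[:,:2]*1000).astype(np.float32))
    print(n,len(P),mu.round(3),'min',P.min(0).round(3),'max',P.max(0).round(3),'rect',np.round(e[0],1),np.round(e[1],1),round(e[2],1))
v,u=np.mgrid[:480,:640]
def box(a,b,x,y): return (u>=a)&(u<b)&(v>=x)&(v<y)
H,S,V=hsv[...,0],hsv[...,1],hsv[...,2]
st("guard",box(415,450,280,300)&(H<20)&(H>5)&(S>150))
st("plategreen",box(385,460,270,310)&(H>45)&(H<90)&(S>60)&(W[...,2]>.08))
st("plate_hi",box(385,460,270,310)&(W[...,2]>.08))
st("feet",box(385,460,270,310)&(W[...,2]>.012)&(W[...,2]<.03))
st("black",box(412,440,252,270)&(W[...,2]>.015))
st("clampred",box(295,340,230,270)&((H<8)|(H>172))&(S>120))
st("rail",box(290,345,225,272)&(W[...,2]>.005)&(W[...,2]<.02))
st("railtop",box(290,345,225,272)&(W[...,2]>.07)&(W[...,2]<.09))
st("small",box(345,370,245,270)&(W[...,2]>.01))
st("tape",box(310,340,185,212)&(W[...,2]>.04))
st("tin",box(270,302,200,230)&(W[...,2]>.03))
st("box",box(300,390,275,355)&(W[...,2]>.05))
for n in("top","side"):
    d=np.load(f"pics/{n}0.npz"); print(n,-R.from_rotvec(d["rvec"].ravel()).as_matrix().T@d["tvec"].ravel(),d["fx"])
t=c[220:320,290:470]; t=cv2.resize(t,None,fx=4.4,fy=4.4,interpolation=cv2.INTER_CUBIC)
s=np.load("pics/side0.npz")["color"][215:435,240:350]; s=cv2.resize(s,(300,600),interpolation=cv2.INTER_CUBIC)
cv2.imwrite("pics/t1.png",t[...,::-1]); cv2.imwrite("pics/s1.png",s[...,::-1])
E
```

```text
guard 127 [ 0.427 -0.22   0.103] min [ 0.416 -0.264  0.001] max [ 0.442 -0.195  0.11 ] rect [ 425.3 -230.2] [70.6 17.7] 75.2
plategreen 109 [ 0.433 -0.201  0.097] min [ 0.41  -0.293  0.081] max [ 0.454 -0.121  0.108] rect [ 432.2 -207.2] [176.9   5.6] 75.9
plate_hi 277 [ 0.431 -0.211  0.1  ] min [ 0.41  -0.296  0.081] max [ 0.455 -0.121  0.11 ] rect [ 431.7 -208.8] [180.3  19.7] 76.8
feet 326 [ 0.43  -0.208  0.022] min [ 0.374 -0.297  0.012] max [ 0.482 -0.121  0.03 ] rect [ 428.5 -212.6] [189.3  73.5] 76.1
black 117 [ 0.518 -0.234  0.026] min [ 0.505 -0.259  0.016] max [ 0.53  -0.208  0.033] rect [ 518.6 -234.1] [49.9 19.2] 78.8
clampred 33 [0.551 0.069 0.152] min [0.525 0.06  0.007] max [0.575 0.08  0.164] rect [550.3  69.7] [16.2 49.9] 85.4
rail 592 [0.55  0.092 0.01 ] min [0.494 0.007 0.005] max [0.634 0.167 0.02 ] rect [563.2  87.7] [161.8 138.9] 88.8
railtop 52 [0.552 0.098 0.079] min [0.546 0.045 0.073] max [0.557 0.133 0.087] rect [551.8  88.9] [87.9  6.5] 85.7
small 94 [ 0.528 -0.027  0.055] min [ 0.509 -0.045  0.012] max [ 0.545 -0.011  0.079] rect [527.9 -27.3] [39.6 19.2] 36.7
tape 289 [0.699 0.061 0.056] min [0.67  0.029 0.04 ] max [0.733 0.096 0.068] rect [700.7  61.6] [65.2 37.3] 57.5
tin 450 [0.659 0.176 0.043] min [0.625 0.141 0.031] max [0.695 0.209 0.051] rect [659.7 175.2] [69.6 67.7] 0.0
box 2909 [0.363 0.008 0.088] min [ 0.263 -0.088  0.051] max [0.465 0.107 0.121] rect [364.1   9.6] [160.5 130.1] 36.0
top [0.38961545 0.08369528 1.31552675] 441.67548375029344
side [ 0.42960244 -0.71525005  0.8087471 ] 443.2955816756797
```

View pics/t1.png

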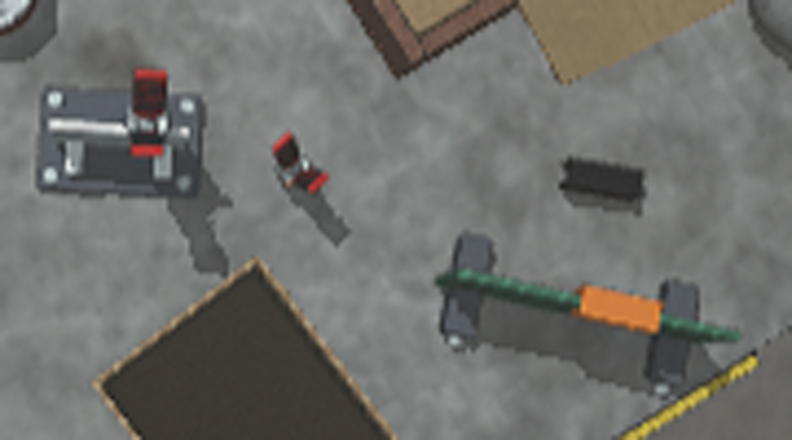

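The crop shows the guard at (620,308) on the plate, with the plate's two dark feet. The large clamp at (150,112) straddles the rail, whose blocks are on the lower (-x) side. The small clamp is at (300,165) and the black guard at (603,182). Next I'll measure more precisely and check the clearances.

```bash
cat >> h.py <<'E'
def plan(x,y,z,yaw=None):
    """tool-axis shift & spin to TCP xyz; yaw(deg) = wanted world angle of the tool y axis (mod 180)"""
    s=arm.observe(); M=R.from_rotvec(s["ee_rot"]).as_matrix()
    cur=np.degrees(np.arctan2(M[1,1],M[0,1])); sp=0
    if yaw is not None: sp=-np.radians((yaw-cur+90)%180-90)
    print("shift",(M.T@(np.array([x,y,z])-s["position"])).round(4),"spin",round(sp,3),"cur yaw",round(cur,1),"q7",s["joints"][6].round(2),"t",s["clock"])
def rect(P):
    e=cv2.minAreaRect((P[:,:2]*1000).astype(np.float32)); print(len(P),np.round(e[0],1),np.round(e[1],1),round(e[2],2),"z",np.percentile(P[:,2],[5,50,95]).round(4))
E
python3 - <<'E'
from h import *
for n in("top","side"):
    d=np.load(f"pics/{n}0.npz"); W=d["W"]; H,S,V=cv2.split(cv2.cvtColor(d["color"],cv2.COLOR_RGB2HSV))
    x,y,z=W[...,0],W[...,1],W[...,2]
    near=(abs(x-.43)<.08)&(abs(y+.21)<.12)
    o=near&(H<20)&(H>5)&(S>150)&(z>.085)
    print(n); rect(W[o&(z>.102)]); rect(W[o])
    rect(W[near&(H>45)&(H<90)&(z>.094)])
    cl=(abs(x-.551)<.05)&(abs(y-.07)<.06)
    r=cl&((H<8)|(H>172))&(S>100)&(z>.1)
    print("clamp"); rect(W[r]); rect(W[r&(z>.14)])
    P=W[r]; print("zmax",P[:,2].max(), "x at top", np.percentile(P[P[:,2]>.15][:,0],[0,50,100]).round(3))
    rt=(abs(x-.551)<.02)&(abs(y-.09)<.07)&(z>.073)&(z<.087)&(S<60); print("rail"); rect(W[rt])
    c=(x>.55)&(x<.64)&(y>-.25)&(y<-.05)&(z>.01)
    print("carton",W[c].min(0).round(3) if c.any() else None, (z[c].max() if c.any() else 0))
E
```

```text
top
98 [ 428.  -219.7] [48.2 17.4] 74.36 z [0.1023 0.1049 0.1085]
124 [ 427.9 -220.6] [50.8 17.7] 75.21 z [0.0977 0.1045 0.1084]
107 [ 432.3 -209. ] [180.3   6.4] 76.01 z [0.095  0.0987 0.1029]
clamp
42 [550.3  69.7] [16.2 49.9] 85.44 z [0.1112 0.1589 0.1629]
34 [550.3  69.7] [16.2 49.9] 85.44 z [0.1515 0.16   0.1629]
zmax 0.16438648926769125 x at top [0.525 0.569 0.575]
rail
51 [551.8  88.9] [87.9  6.5] 85.68 z [0.075  0.079  0.0831]
carton [ 0.55 -0.25  0.01] 0.27602665200346144
side
223 [ 428.2 -223.5] [51.5 18.9] 75.97 z [0.1034 0.1056 0.1077]
276 [ 428.4 -224. ] [52.2 19.4] 75.97 z [0.0901 0.1052 0.1074]
204 [ 430.9 -212.5] [180.5   6.3] 75.94 z [0.0954 0.0994 0.1017]
clamp
89 [549.2  65.9] [22.1 50.9] 84.8 z [0.1199 0.1534 0.1621]
61 [549.2  65.9] [22.1 50.9] 84.8 z [0.1424 0.1577 0.1622]
zmax 0.16316319384828318 x at top [0.523 0.567 0.574]
rail
54 [547.1  85.3] [21.3 92.1] 2.62 z [0.075 0.079 0.084]
carton [ 0.55 -0.25  0.01] 0.27607443888925653
```

```bash
python3 - <<'E'
from h import *
from scipy.stats import binned_statistic_2d as b
Ps=[]
for n in("top","side"):
    W=np.load(f"pics/{n}0.npz")["W"].reshape(-1,3); Ps.append(W[(W[:,2]>-.05)&(W[:,2]<.6)])
P=np.vstack(Ps)
xs=np.arange(.36,.74,.02); ys=np.arange(-.36,.2,.02)
g=b(P[:,0],P[:,1],P[:,2],"max",[xs,ys])[0]
print("     "+" ".join(f"{int(round(v*100)):4d}" for v in ys[:-1]))
for i in range(len(xs)-1)[::-1]: print(f"{xs[i]:.2f} "+" ".join("   ." if np.isnan(v) else f"{int(v*1000):4d}" for v in g[i]))
plan(.428,-.222,.16,-14)
E
```

```text
-36  -34  -32  -30  -28  -26  -24  -22  -20  -18  -16  -14  -12  -10   -8   -6   -4   -2    0    2    4    6    8   10   12   14   16   18
0.70    2   76  267  270  273  277  276  276    .   89    .    .  366  366  327  201   78    4    3   65   65   66   59    3    5    4    3    3
0.68    3  256  261  265  269  273  276  278  277  276    .    .  361  355  295   78   75    5    6   60   68   64   63    5    4   45   49   45
0.66   34  252  258  263  264  268  270  274  277  277  278  361  359  325   79   78    6    4    5   42   60   13    5    6   45   48   47   47
0.64   40  249  255  260  260  263  266  269  272  276  277  360  361  294   78    3    2    3    3    3    4    5    3    9   45   47   50   50
0.62   45    4    2  256  257  259  260  265  268  269  273  276  276   81   79    5    4    5    5    4    5    4    4    4    5   46   49   48
0.60   34    4    4    2  253  256  257  261  262  264  266  270   78   80    3    6    3    4    3    3    6    3    4    6    4    5    4    6
0.58    3    8    7    6  250  252  254  258  262  260  263  265   78   75    5    4    4  
[... 1021 characters left out ...]
18  116    5    2    3    4    6    6    4    5
0.42    5    5    7   27  100  108  109  109  107  102   28   28    3    3    3    3  118  116   88  116  117  118    6    3    4    3    4    5
0.40    5    7   94  103  101  107  109  105    3    5   26   25    3    4    6  116  117   89   88   89  115  116  116    5    5    6    3    5
0.38  -31   12   11   26   31   16    4    4    4    6    4    6    5    5  110  117   90   90   89   92   89   89  117  120    6    4    3    6
0.36    .    .   13   15   17    4    5    3    3    3    4    3    3    3  117  115   88   92   89   89   91  100  117    3    3    5    3    5
shift [ 0.3437 -0.2864  0.0774] spin -1.028 cur yaw -72.9 q7 -0.08 t 0.1
```

The carton's flap overhangs at z≈0.25 for x>0.54. I'll therefore set the guard down in the free area at about (0.48,-0.335) and stay clear of the flap. First I'll move above the guard.

Call:
jog_arm([
  [0.344, -0.286, 0.06, -1.028],
  [0.344, -0.286, 0.06, -1.028],
  [0.344, -0.286, 0.06, -1.028],
  [0.344, -0.286, 0.06, -1.028],
  [0.344, -0.286, 0.06, -1.028],
  [0.344, -0.286, 0.06, -1.028],
  [0.344, -0.286, 0.06, -1.028],
  [0.344, -0.286, 0.06, -1.028],
  [0.344, -0.286, 0.06, -1.028],
  [0.344, -0.286, 0.06, -1.028],
  [0.344, -0.286, 0.06, -1.028],
  [0.344, -0.286, 0.06, -1.028],
  [0.344, -0.286, 0.06, -1.028],
  [0.344, -0.286, 0.06, -1.028],
], hand=0.05, newtons=10)

```text
clock: 1.85
position: [0.4285, -0.2229, 0.1777]
ee_rot: [2.476, 1.934, -0.0]
force: [0.0, -0.2, -0.0]
width: 0.545
gripper_force: 0.0
```

```bash
python3 - <<'E'
from h import *
im=snap("wrist","w1"); W=np.load("pics/w1.npz")["W"]; H,S,V=cv2.split(cv2.cvtColor(im["color"],cv2.COLOR_RGB2HSV))
o=(H<20)&(H>5)&(S>150)&(W[...,2]>.09)&(W[...,2]<.12); rect(W[o])
rect(W[(H>45)&(H<90)&(W[...,2]>.094)&(W[...,2]<.11)])
print(-R.from_rotvec(im["rvec"].ravel()).as_matrix().T@im["tvec"].ravel(), arm.observe()["position"])
plan(.428,-.222,.097,-14)
E
```

```text
2247 [ 429.7 -223.3] [53.3 19.2] 76.56 z [0.1037 0.1052 0.1063]
1774 [ 434.1 -206. ] [170.5   5.7] 75.87 z [0.0981 0.0992 0.1003]
[ 0.44960183 -0.14061358  0.32408719] [ 0.42851715 -0.22285683  0.17774866]
shift [ 0.0007 -0.0007  0.0807] spin 0.0 cur yaw -14.0 q7 -0.02 t 1.9
```

View pics/w1.png

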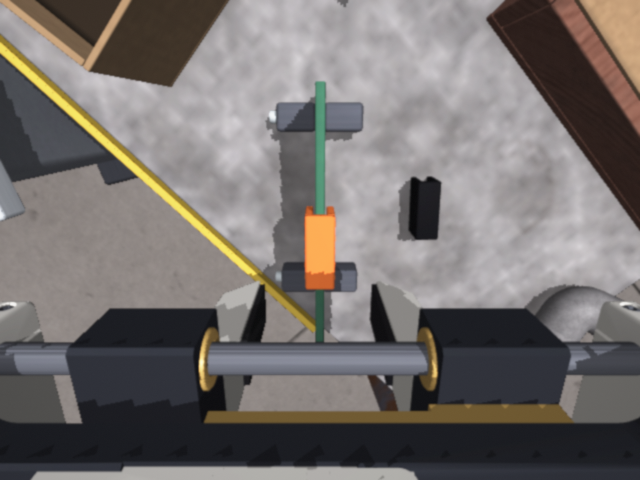

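The wrist view shows the orange guard at (320,248) centred between the fingers, with the plate edge vertical in the image. I'll descend and grip.

Call:
jog_arm([
  [0, 0.0, 0.04, 0],
  [0, 0.0, 0.07, 0],
  [0, 0.0, 0.081, 0],
  [0, 0.0, 0.081, 0],
  [0, 0.0, 0.081, 0],
])

```text
clock: 2.52
position: [0.4293, -0.223, 0.0977]
ee_rot: [2.474, 1.934, 0.001]
force: [-0.5, 0.5, -0.1]
width: 0.546
gripper_force: 0.0
```

Call:
jog_arm([
  [0, 0, 0, 0],
  [0, 0, 0, 0],
  [0, 0, 0, 0],
  [0, 0, 0, 0],
], hand=0.01)

```text
clock: 3.02
position: [0.4287, -0.2228, 0.0969]
ee_rot: [2.475, 1.934, 0.0]
force: [-0.4, -0.0, 2.1]
width: 0.204
gripper_force: 10.0
```

Call:
jog_arm([
  [0, 0, -0.03, 0],
  [0, 0, -0.06, 0],
  [0, 0, -0.09, 0],
  [0, 0, -0.09, 0],
])

```text
clock: 3.52
position: [0.4298, -0.2232, 0.1887]
ee_rot: [2.473, 1.932, 0.003]
force: [0.2, -0.1, -1.1]
width: 0.206
gripper_force: 10.0
```

```bash
python3 - <<'E'
from h import *
plan(.48,-.335,.187,100); plan(.48,-.335,.0205,100)
E
```

```text
shift [-0.0963  0.0758  0.002 ] spin 1.152 cur yaw -14.0 q7 -0.01 t 3.525
shift [-0.0962  0.0751  0.1685] spin 1.152 cur yaw -14.0 q7 -0.01 t 3.525
```

Call:
jog_arm([
  [-0.03, 0.02, 0.0, -0.18],
  [-0.06, 0.05, 0.0, -0.36],
  [-0.1, 0.079, 0.0, -0.54],
  [-0.105, 0.083, 0.0, -0.72],
  [-0.105, 0.083, 0.0, -0.9],
  [-0.105, 0.083, 0.0, -1.08],
  [-0.105, 0.083, 0.0, -1.26],
  [-0.105, 0.083, 0.0, -1.44],
  [-0.105, 0.083, 0.0, -1.571],
  [-0.105, 0.083, 0.0, -1.571],
  [-0.105, 0.083, 0.04, -1.571],
  [-0.105, 0.083, 0.08, -1.571],
  [-0.105, 0.083, 0.11, -1.571],
  [-0.105, 0.083, 0.14, -1.571],
  [-0.105, 0.083, 0.155, -1.571],
  [-0.105, 0.083, 0.155, -1.571],
])

```text
clock: 5.52
position: [0.4832, -0.3443, 0.0309]
ee_rot: [-0.384, -3.116, -0.001]
force: [0.4, -1.0, -0.3]
width: 0.205
gripper_force: 10.0
```

```bash
python3 - <<'E'
from h import *
plan(.485,-.345,.0195,76); snap("side","s2"); s=np.load("pics/s2.npz"); W=s["W"]; H,S,V=cv2.split(cv2.cvtColor(s["color"],cv2.COLOR_RGB2HSV))
o=(H<20)&(H>5)&(S>150)&(abs(W[...,0]-.485)<.06)&(abs(W[...,1]+.345)<.06); rect(W[o]); print(W[o][:,2].min(),W[o][:,2].max())
cv2.imwrite("pics/s2c.png",cv2.resize(s["color"][240:480,180:440,::-1],None,fx=2.4,fy=2.4))
E
```

```text
shift [-0.0019 -0.0003  0.0114] spin -0.001 cur yaw 76.0 q7 1.4 t 5.525Traceback (most recent call last):
  File "<stdin>", line 3, in <module>
  File "h.py", line 20, in rect
    e=cv2.minAreaRect((P[:,:2]*1000).astype(np.float32)); print(len(P),np.round(e[0],1),np.round(e[1],1),round(e[2],2),"z",np.percentile(P[:,2],[5,50,95]).round(4))
                                                                                                                           ~~~~~~~~~~~~~^^^^^^^^^^^^^^^^^^
    return _quantile_unchecked(
        a, q, axis, out, overwrite_input, method, keepdims, weights)
    return _ureduce(a,
                    func=_quantile_ureduce_func,
    ...<5 lines>...
                    overwrite_input=overwrite_input,
                    method=method)
    r = func(a, **kwargs)
    result = _quantile(arr,
                       quantiles=q,
    ...<2 lines>...
                       out=out,
                       weights=wgt)
    slices_having_nans = np.isnan(arr[-1, ...])
                                  ~~~^^^^^^^^^
IndexError: index -1 is out of bounds for axis 0 with size 0
```

Call:
jog_arm([
  [0, 0, 0.006, 0],
  [0, 0, 0.01, 0],
  [0, 0, 0.012, 0],
  [0, 0, 0.012, 0],
])

```text
clock: 6.08
position: [0.4837, -0.3447, 0.0197]
ee_rot: [-0.382, -3.118, 0.0]
force: [0.3, -0.5, -1.0]
width: 0.202
gripper_force: 10.0
```

Call:
jog_arm([
  [0, 0, 0.001, 0],
  [0, 0, 0.0015, 0],
  [0, 0, 0.0015, 0],
])

```text
clock: 6.45
position: [0.4839, -0.3447, 0.019]
ee_rot: [0.382, 3.118, -0.001]
force: [-3.0, 1.4, 6.8]
width: 0.21
gripper_force: 10.0
```

Contact with the bench. I'll release and rise.

Call:
jog_arm([
  [0, 0, 0, 0],
  [0, 0, 0, 0],
  [0, 0, 0, 0],
], hand=0.045)

```text
clock: 6.82
position: [0.4837, -0.3447, 0.0182]
ee_rot: [-0.382, -3.118, 0.0]
force: [0.7, 0.1, -0.7]
width: 0.467
gripper_force: 0.0
```

Call:
jog_arm([
  [0, 0, -0.02, 0],
  [0, 0, -0.05, 0],
  [0, 0, -0.1, 0],
  [0, 0, -0.16, 0],
  [0, 0, -0.2, 0],
  [0, 0, -0.23, 0],
  [0, 0, -0.23, 0],
])

```text
clock: 7.7
position: [0.4851, -0.3447, 0.2522]
ee_rot: [0.381, 3.113, -0.004]
force: [0.6, -0.3, -0.3]
width: 0.489
gripper_force: 0.0
```

```bash
python3 - <<'E'
from h import *
im=snap("wrist","w3"); im=snap("top","t3"); s=np.load("pics/t3.npz"); W=s["W"]; H,S,V=cv2.split(cv2.cvtColor(s["color"],cv2.COLOR_RGB2HSV))
o=(H<20)&(H>5)&(S>150)&(abs(W[...,0]-.485)<.06)&(abs(W[...,1]+.345)<.06)
if o.any(): rect(W[o])
for n in("w3","t3"):
    s=np.load(f"pics/{n}.npz");W=s["W"];H,S,V=cv2.split(cv2.cvtColor(s["color"],cv2.COLOR_RGB2HSV))
    b=(abs(W[...,0]-.43)<.07)&(abs(W[...,1]+.21)<.11)&(W[...,2]>.094)&(W[...,2]<.108)&(S<50)
    print(n,b.sum()); 
    if b.sum()>5: rect(W[b])
    o=(H<20)&(H>5)&(S>150)&(abs(W[...,0]-.485)<.08)&(abs(W[...,1]+.345)<.08)
    if o.any(): rect(W[o])
plan(.5497,.068,.25,-4.9)
g=np.hstack([np.load(f"pics/{n}.npz")["color"][:,:,::-1] for n in("w3","t3")])
cv2.imwrite("pics/g3.png",cv2.resize(g,(800,300),interpolation=cv2.INTER_AREA))
E
```

```text
118 [ 480.8 -341.3] [20.1 46.1] 77.99 z [0.0077 0.0262 0.0295]
w3 574
574 [ 433.  -210.5] [179.7   5.9] 76.05 z [0.0982 0.0995 0.1009]
154 [ 477.  -350.3] [16.5 49.2] 57.44 z [0.0017 0.0268 0.0282]
t3 58
58 [ 430.9 -214.8] [168.6   7. ] 75.7 z [0.0948 0.0982 0.1011]
118 [ 480.8 -341.3] [20.1 46.1] 77.99 z [0.0077 0.0262 0.0295]
shift [ 0.0353  0.4163 -0.0014] spin 1.413 cur yaw 76.0 q7 1.57 t 7.8
```

View pics/g3.png

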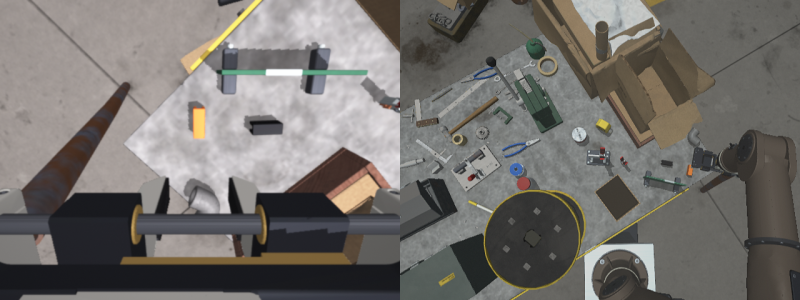

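The wrist view (left) shows the guard standing at (199,122) and the bare patch as the white stretch at (284,72). The top view agrees that the bystanders are untouched. I'll measure the patch and travel to the clamp by a route clear of the carton flap.

```bash
python3 - <<'E'
from h import *
s=np.load("pics/w3.npz");W=s["W"];H,S,V=cv2.split(cv2.cvtColor(s["color"],cv2.COLOR_RGB2HSV))
u=np.arange(640)[None]*np.ones((480,1))
b=(abs(W[...,0]-.43)<.07)&(abs(W[...,1]+.21)<.11)&(W[...,2]>.096)&(W[...,2]<.108)&(V>170)&(S<60)&(u>400)&(u<500)
rect(W[b]); 
E
```

```text
532 [ 429.9 -223.1] [46.   5.9] 76.05 z [0.0983 0.0996 0.1009]
```

Call:
jog_arm([
  [0.028, 0.036, 0, 0.1],
  [0.056, 0.072, 0, 0.25],
  [0.084, 0.108, 0, 0.4],
  [0.098, 0.16, 0, 0.58],
  [0.111, 0.215, 0, 0.76],
  [0.124, 0.268, 0, 0.94],
  [0.137, 0.321, 0, 1.12],
  [0.105, 0.352, 0, 1.3],
  [0.07, 0.384, 0, 1.413],
  [0.035, 0.416, 0, 1.413],
  [0.035, 0.416, 0, 1.413],
  [0.035, 0.416, 0, 1.413],
  [0.035, 0.416, 0, 1.413],
])

```text
clock: 9.43
position: [0.5492, 0.0665, 0.248]
ee_rot: [2.316, 2.123, -0.002]
force: [0.1, -0.6, -0.4]
width: 0.49
gripper_force: 0.0
```

```bash
python3 - <<'E'
from h import *
im=snap("wrist","w4"); W=np.load("pics/w4.npz")["W"]; H,S,V=cv2.split(cv2.cvtColor(im["color"],cv2.COLOR_RGB2HSV))
x,y,z=W[...,0],W[...,1],W[...,2]
r=(abs(x-.551)<.05)&(abs(y-.07)<.05)&((H<8)|(H>172))&(S>100)&(z>.1)&(z<.18)
rect(W[r]); rect(W[r&(z>.152)]); print(z[r].max())
rect(W[(abs(x-.551)<.02)&(abs(y-.09)<.07)&(z>.075)&(z<.084)&(S<60)])
plan(.5497,.068,.15,-4.9)
cv2.imwrite("pics/w4c.png",cv2.resize(im["color"][...,::-1],(560,420)))
E
```

```text
1788 [551.3  69.3] [20.5 51.3] 85.73 z [0.117  0.1458 0.1611]
758 [551.3  69.5] [20.2 51.2] 85.89 z [0.1532 0.1595 0.1616]
0.1625824580444255
472 [553.5  87.1] [88.9 20.7] 76.82 z [0.0778 0.0792 0.0805]
shift [0.0016 0.0002 0.0982] spin -0.001 cur yaw -5.0 q7 -0.55 t 9.475
```

View pics/w4c.png

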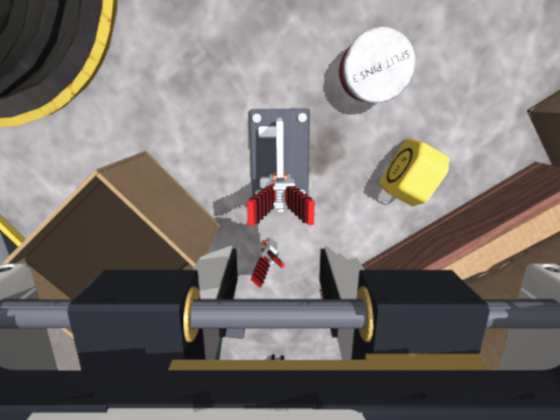

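The wrist view shows the clamp's two red handles at (250,208) and (311,208) straddling the rail, centred between the fingers. The small clamp at (267,262) is clear of the descent.

Call:
jog_arm([
  [0.003, 0.002, 0.0, -0.014],
  [0.003, 0.002, 0.03, -0.014],
  [0.003, 0.002, 0.07, -0.014],
  [0.003, 0.002, 0.1, -0.014],
  [0.003, 0.002, 0.111, -0.014],
  [0.003, 0.002, 0.111, -0.014],
], hand=0.08)

```text
clock: 10.22
position: [0.5524, 0.0702, 0.1373]
ee_rot: [-2.3, -2.14, 0.001]
force: [-1.1, 0.5, 1.1]
width: 0.872
gripper_force: 0.0
```

Call:
jog_arm([
  [0, 0, 0, 0],
  [0, 0, 0, 0],
  [0, 0, 0, 0],
  [0, 0, 0, 0],
  [0, 0, 0, 0],
  [0, 0, 0, 0],
], hand=0.015, newtons=20)

```text
clock: 10.98
position: [0.5524, 0.0702, 0.1371]
ee_rot: [-2.3, -2.14, 0.0]
force: [-0.7, 0.2, -1.3]
width: 0.269
gripper_force: 6.6
```

```bash
python3 - <<'E'
from h import *
im=snap("side","s5"); 
cv2.imwrite("pics/s5c.png",cv2.resize(im["color"][200:330,250:400,::-1],None,fx=4,fy=4,interpolation=cv2.INTER_CUBIC))
print(arm.observe()["position"],arm.observe()["width"])
E
```

```text
[0.55238064 0.07021962 0.13709727] 0.23181336600953187
```

View pics/s5c.png

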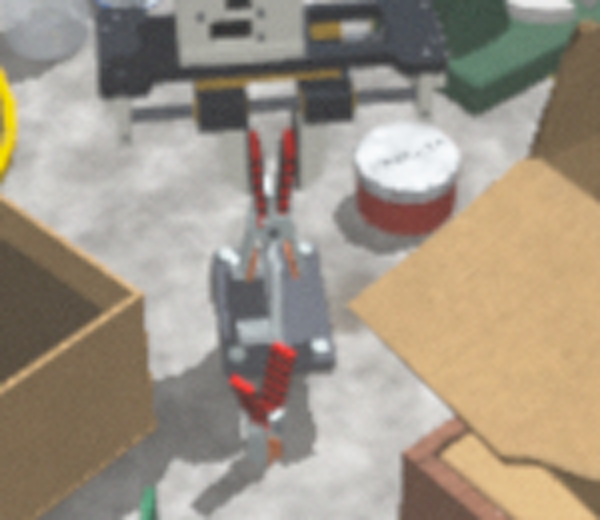

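The side view shows the handles (255–290,170) squeezed between the fingers and the copper jaws (250/292,262) opening off the rail. I'll wait for the stop, then lift.

Call:
jog_arm([
  [0, 0, 0, 0],
  [0, 0, 0, 0],
  [0, 0, 0, 0],
  [0, 0, -0.02, 0],
  [0, 0, -0.05, 0],
  [0, 0, -0.09, 0],
  [0, 0, -0.12, 0],
  [0, 0, -0.12, 0],
])

```text
clock: 12.02
position: [0.5537, 0.0708, 0.2595]
ee_rot: [2.298, 2.138, 0.006]
force: [0.5, -0.3, -1.0]
width: 0.231
gripper_force: 20.0
```

```bash
python3 - <<'E'
from h import *
im=snap("side","s6"); W=np.load("pics/s6.npz")["W"]; H,S,V=cv2.split(cv2.cvtColor(im["color"],cv2.COLOR_RGB2HSV))
s=arm.observe(); p=s["position"]; print(p,s["width"])
cv2.imwrite("pics/s6c.png",cv2.resize(im["color"][130:300,230:420,::-1],None,fx=3.5,fy=3.5,interpolation=cv2.INTER_CUBIC))
n=(abs(W[...,0]-p[0])<.04)&(abs(W[...,1]-p[1])<.04)
for nm,m in(("red",n&((H<8)|(H>172))&(S>110)),("copper",n&(H>=6)&(H<20)&(S>90)&(W[...,2]<p[2]-.03))):
    P=W[m]; print(nm,len(P)); 
    if len(P)>3: rect(P); print("rel z",(P[:,2].min()-p[2]).round(4),(P[:,2].max()-p[2]).round(4),"rel x",(np.percentile(P[:,0],[2,98])-p[0]).round(4),"rel y",(np.percentile(P[:,1],[2,50,98])-p[1]).round(4))
plan(.4299,-.2231,.25,-14)
E
```

```text
[0.55280032 0.07032187 0.25776396] 0.2301898665338431
red 78
78 [551.8  58.9] [37.3 20.2] 85.14 z [0.2391 0.2704 0.2832]
rel z -0.2482 0.0303 rel x [-0.0111  0.0092] rel y [-0.0205 -0.0113  0.0042]
copper 13
13 [550.8  61.7] [13.3 28.9] 75.53 z [0.185  0.1953 0.2011]
rel z -0.0735 -0.0528 rel x [-0.0176  0.0123] rel y [-0.0176 -0.0112 -0.0055]
shift [-0.3015 -0.1014  0.0076] spin 0.172 cur yaw -4.1 q7 -0.54 t 12.075
```

View pics/s6c.png

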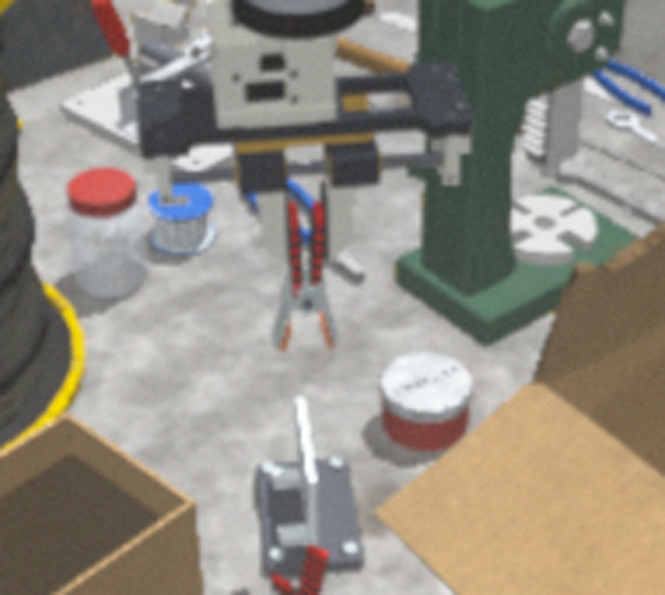

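The side view shows the clamp hanging upright in the fingers at (307,270), with its copper jaws (285/328,335) wide open and clear of the rail. I'll go back to the plate by the route clear of the flap.

Call:
jog_arm([
  [-0.02, -0.03, 0, 0.0],
  [-0.04, -0.065, 0, 0.0],
  [-0.06, -0.095, 0, 0.0],
  [-0.085, -0.117, 0, 0.05],
  [-0.13, -0.113, 0, 0.1],
  [-0.175, -0.11, 0, 0.172],
  [-0.22, -0.107, 0, 0.172],
  [-0.265, -0.104, 0, 0.172],
  [-0.29, -0.102, 0, 0.172],
  [-0.3015, -0.1014, 0, 0.172],
  [-0.3015, -0.1014, 0, 0.172],
  [-0.3015, -0.1014, 0, 0.172],
])

```text
clock: 13.58
position: [0.4297, -0.2217, 0.257]
ee_rot: [-2.473, -1.936, -0.0]
force: [0.1, -0.6, -2.8]
width: 0.227
gripper_force: 20.0
```

```bash
python3 - <<'E'
from h import *
w=snap("wrist","w7"); im=snap("side","s7")
s=arm.observe(); p=s["position"]; print(p,s["width"])
for n,I in(("w7",w),("s7",im)):
    W=np.load(f"pics/{n}.npz")["W"]; H,S,V=cv2.split(cv2.cvtColor(I["color"],cv2.COLOR_RGB2HSV))
    a=np.radians(-14); ex=np.array([np.cos(a),np.sin(a),0]); ey=np.array([-np.sin(a),np.cos(a),0])
    D=W-np.array([.4299,-.2231,.1]); X,Y,Z=D@ex,D@ey,D[...,2]
    m=(abs(X)<.05)&(abs(Y)<.05)&(Z>.06)
    for nm,k in(("red",m&((H<8)|(H>172))&(S>110)),("copper",m&(H>=6)&(H<22)&(S>90)&(Z<.13))):
        if k.any(): print(n,nm,k.sum(),*[np.percentile(q[k],[2,50,98]).round(4) for q in(X,Y,Z)])
    b=(abs(X)<.02)&(abs(Y)<.1)&(abs(Z)<.006)&(V>160)&(S<60)
    print(n,"patch",b.sum(),*[np.percentile(q[b],[2,50,98]).round(4) for q in(X,Y,Z)] if b.any() else "")
plan(.4299,-.2231,.152,-14)
A=cv2.resize(w["color"],(400,300)); B=cv2.resize(im["color"][250:430,180:420],(400,300)); cv2.imwrite("pics/g7.png",np.hstack([A,B])[...,::-1])
E
```

```text
[ 0.42977161 -0.2218952   0.2572515 ] 0.22838238565371025
w7 red 1796 [-0.0107 -0.0049  0.0102] [0.0018 0.0096 0.0108] [0.1311 0.1714 0.1805]
w7 copper 237 [-0.0191 -0.0123  0.0139] [0.0049 0.0104 0.0115] [0.0784 0.093  0.096 ]
w7 patch 358 [-0.0028 -0.0003  0.0024] [-0.022   0.0003  0.0216] [-0.0019 -0.0005  0.0011]
s7 red 165 [-0.0122 -0.0071  0.0088] [-0.013  -0.0109  0.0063] [0.1329 0.1705 0.1818]
s7 copper 23 [-0.0175 -0.0143  0.012 ] [-0.0135 -0.0115 -0.003 ] [0.085  0.094  0.0979]
s7 patch 95 [-0.005  -0.0017  0.0017] [-0.0232  0.0016  0.0904] [-0.005  -0.0003  0.0022]
shift [-0.0012  0.0004  0.1053] spin 0.002 cur yaw -13.9 q7 -0.01 t 13.675
```

View pics/g7.png

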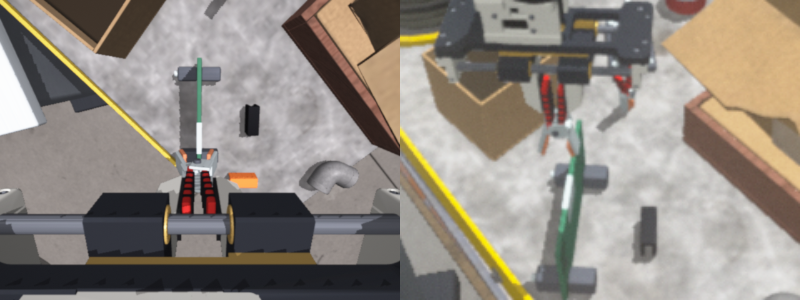

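The wrist view shows the open jaws (180–212,157) above the plate edge line, with the patch at (200,135). The numbers put the clamp within 1 mm along the edge and the jaws about 2–3 mm to -x. I'll correct that and descend.

Call:
jog_arm([
  [-0.001, 0.0025, 0.02, 0],
  [-0.001, 0.0025, 0.045, 0],
  [-0.001, 0.0025, 0.07, 0],
  [-0.001, 0.0025, 0.09, 0],
  [-0.001, 0.0025, 0.1, 0],
  [-0.001, 0.0025, 0.103, 0],
  [-0.001, 0.0025, 0.103, 0],
])

```text
clock: 14.55
position: [0.4322, -0.2247, 0.1547]
ee_rot: [2.475, 1.934, 0.001]
force: [-0.6, -0.0, -1.3]
width: 0.229
gripper_force: 20.0
```

```bash
python3 - <<'E'
from h import *
w=snap("wrist","w8"); im=snap("side","s8")
s=arm.observe(); p=s["position"]; print(p,s["width"],s["force"])
for n,I in(("w8",w),("s8",im)):
    W=np.load(f"pics/{n}.npz")["W"]; H,S,V=cv2.split(cv2.cvtColor(I["color"],cv2.COLOR_RGB2HSV))
    a=np.radians(-14); ex=np.array([np.cos(a),np.sin(a),0]); ey=np.array([-np.sin(a),np.cos(a),0])
    D=W-np.array([.4299,-.2231,.1]); X,Y,Z=D@ex,D@ey,D[...,2]
    m=(abs(X)<.05)&(abs(Y)<.05)&(Z>-.04)
    for nm,k in(("red",m&((H<8)|(H>172))&(S>110)),("copper",m&(H>=6)&(H<22)&(S>90)&(Z<.03))):
        if k.any(): print(n,nm,k.sum(),*[np.percentile(q[k],[2,50,98]).round(4) for q in(X,Y,Z)])
A=cv2.resize(w["color"][180:340,220:420],(400,320),interpolation=cv2.INTER_CUBIC); B=cv2.resize(im["color"][270:400,210:373],(400,320),interpolation=cv2.INTER_CUBIC); cv2.imwrite("pics/g8.png",np.hstack([A,B])[...,::-1])
E
```

```text
[ 0.43226418 -0.22484484  0.15491337] 0.2266997277628299 [-0.20590943  0.05095085 -0.90813212]
w8 red 1798 [-0.0075 -0.0017  0.0133] [-0.0007  0.0073  0.0084] [0.0298 0.0692 0.0786]
w8 copper 221 [-0.016  -0.0095  0.0169] [0.0027 0.008  0.0092] [-0.022  -0.0091 -0.0061]
s8 red 105 [-0.0086 -0.0042  0.0113] [-0.0154 -0.0135 -0.0019] [0.0323 0.0653 0.0789]
s8 copper 29 [-0.0159 -0.0107  0.0148] [-0.0161 -0.014  -0.0056] [-0.0215 -0.0096 -0.0055]
```

View pics/g8.png

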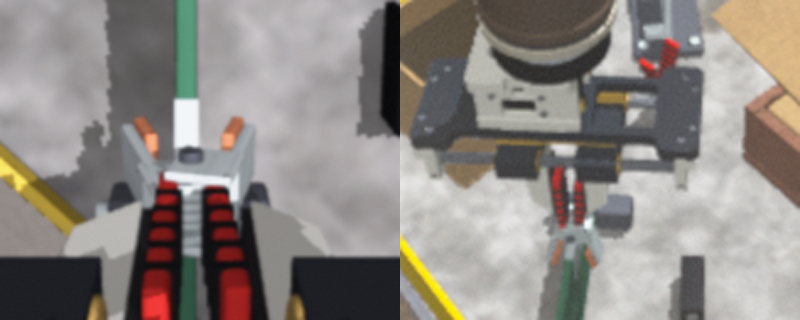

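The jaws straddle the bare patch evenly (wrist crop: copper faces at (147,135) and (232,132), plate edge at (187,120)), about 14 mm down. I'll release gently.

Call:
jog_arm([
  [0, 0, 0, 0],
  [0, 0, 0, 0],
  [0, 0, 0, 0],
  [0, 0, 0, 0],
], hand=0.045)

```text
clock: 15.15
position: [0.4318, -0.2248, 0.1542]
ee_rot: [2.475, 1.934, -0.0]
force: [0.3, 0.1, -2.2]
width: 0.492
gripper_force: 4.8
```

Call:
jog_arm([
  [0, 0, 0, 0],
  [0, 0, 0, 0],
  [0, 0, 0, 0],
  [0, 0, 0, 0],
], hand=0.085)

```text
clock: 15.65
position: [0.432, -0.2248, 0.1544]
ee_rot: [2.475, 1.934, 0.0]
force: [0.4, 0.1, -0.1]
width: 0.881
gripper_force: 0.0
```

Call:
jog_arm([
  [0, 0, -0.02, 0],
  [0, 0, -0.05, 0],
  [0, 0, -0.09, 0],
  [0, 0, -0.13, 0],
  [0, 0, -0.15, 0],
  [0, 0, -0.15, 0],
  [0, 0, -0.15, 0],
])

```text
clock: 16.52
position: [0.4313, -0.2246, 0.3033]
ee_rot: [-2.475, -1.934, 0.001]
force: [0.2, 0.4, -0.3]
width: 0.927
gripper_force: 0.0
```

```bash
python3 - <<'E'
from h import *
w=snap("wrist","w9"); im=snap("side","s9")
s=arm.observe(); p=s["position"]; print(p,s["width"],s["force"],s["clock"])
for n,I in(("w9",w),("s9",im)):
    W=np.load(f"pics/{n}.npz")["W"]; H,S,V=cv2.split(cv2.cvtColor(I["color"],cv2.COLOR_RGB2HSV))
    a=np.radians(-14); ex=np.array([np.cos(a),np.sin(a),0]); ey=np.array([-np.sin(a),np.cos(a),0])
    D=W-np.array([.4299,-.2231,.1]); X,Y,Z=D@ex,D@ey,D[...,2]
    m=(abs(X)<.05)&(abs(Y)<.05)&(Z>-.04)
    r=m&((H<8)|(H>172))&(S>110)
    for nm,k in(("red",r),("redtop",r&(Z>.065)),("copper",m&(H>=6)&(H<22)&(S>90)&(Z<.03))):
        if k.any(): print(n,nm,k.sum(),*[np.percentile(q[k],[2,50,98]).round(4) for q in(X,Y,Z)])
    o=(H<20)&(H>5)&(S>150)&(abs(W[...,0]-.485)<.05)&(abs(W[...,1]+.345)<.05)
    if o.any(): rect(W[o])
A=cv2.resize(w["color"],(400,300)); B=cv2.resize(im["color"][250:430,180:420],(400,300)); cv2.imwrite("pics/g9.png",np.hstack([A,B])[...,::-1])
E
```

```text
[ 0.43119974 -0.22457163  0.30304807] 0.9295072843739505 [-0.0631803   0.3617966   1.25702205] 16.625
w9 red 1346 [-0.0252 -0.0066  0.0246] [-0.011  -0.0003  0.008 ] [0.027  0.0619 0.0772]
w9 redtop 603 [-0.0258 -0.0172  0.0252] [-0.0115 -0.0012  0.0077] [0.0676 0.0751 0.0775]
w9 copper 33 [-0.007  -0.0051  0.0058] [0.0045 0.008  0.009 ] [-0.0184 -0.0065 -0.0046]
820 [ 482.6 -343. ] [19.5 49.6] 76.48 z [0.007  0.0266 0.0283]
s9 red 202 [-0.0258 -0.0129  0.0235] [-0.0149 -0.0071  0.0046] [0.0273 0.0642 0.0783]
s9 redtop 99 [-0.0263 -0.0194  0.0238] [-0.015  -0.0062  0.0052] [0.0662 0.0751 0.0788]
s9 copper 13 [-0.0053  0.0037  0.0051] [-0.0156 -0.0139 -0.0099] [-0.018  -0.0101 -0.005 ]
222 [ 480.8 -345.9] [20.8 48. ] 76.55 z [0.0059 0.0204 0.0287]
```

View pics/g9.png

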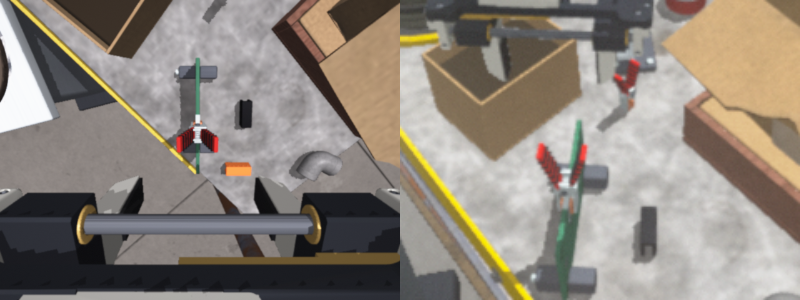

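The clamp is closed and upright on the plate in both views. Measured against mid-patch, it is centred within 2 mm along the edge and about 14 mm down. The guard is standing at (0.48,-0.34), and the arm is clear.

```bash
python3 -c "
from cell import arm
print(arm.sign_off())"
```

```text
the job is handed in; nothing more can be done
None
```

I handed the job in at about 17 s of the 54 s; no verdict came back. In the last pictures the orange guard stands on its legs about 13 cm from the patch, and the large earth clamp is closed upright on the bare patch, within 2 mm of its centre along the edge and about 14 mm down. The tape measure, tin and pliers were not touched.

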